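Click the clamp socket onto the carriage's square drive

TASK

Take the larger of the two steel sockets and push it, open end down, onto the square drive that stands on the clamp carriage until the drive's spring ball clicks into a dimple inside the socket and the socket sits fully home on the carriage's shoulder; then let go. The carriage slides in its rails and may have stopped anywhere along its short travel, so find the drive by feel (or by eye) and do not force anything. Leave the smaller socket standing where it is.

Things in the scene. Friction and masses are not known exactly. Their poses are not given: they have to be found in the camera images.
- socket: Larger steel socket, loose, open end down. Square sleeve 37 x 37 mm, 40 mm tall; square bore 20.5 mm, 36 mm deep from below, no lead-in; a dimple 15 mm wide, 6-18 mm above the underside, in each of the bore's four faces. Bore, sleeve and head line up with x and y: fits the drive in any of four quarter turns. 0.2 to 0.42 kg. Origin: centre of the underside, z up.
- socket_head (a point): Middle of the larger socket's solid square head, to be gripped: 24 x 24 mm, 34 mm tall, from 40 to 74 mm above the underside. This point is 57 mm above the underside, on the axis. Axes as the socket's.
- small_socket: Smaller steel socket, same form, loose: sleeve 28 x 28 mm, 30 mm tall; head 18 x 18 mm, 24 mm tall; bore 12.5 mm. Not needed, stays where it stands. Origin: centre of the underside.
- fixture: Clamp fixture, fixed: base plate 170 x 110 mm, 20 mm thick; two rails along its x (tops 29 mm above the bench); a 50 mm high stop bar across the +x end, its near face 65 mm from the origin. A steel carriage runs between the rails. Socket-to-fixture contact above 60 N counts as forcing. Origin: middle of the underside, on the bench, z up.
- drive_mid (a point): Middle of the drive's possible places, level with its top (70 mm above the bench), fixed to the fixture. The carriage, and the drive on it, slides along the fixture's x only: the drive's axis starts anywhere within 18 mm either way of here along x (not measured), exactly in line along y. A side push of about 15 N moves it; it stays where left.
- shoulder_mid (a point): Directly below drive_mid, level with the shoulder, the carriage's flat top (36 x 40 mm, 40 mm above the bench), the hard stop for the socket's underside. From the shoulder's middle the dark square drive stands up: 19 x 19 mm, 30 mm tall, sides along the fixture's x and y, the top 3 mm tapered to 18 mm along x and 14 mm along y.
- ball (a joint): Spring ball pressed into the drive, m: 0 sprung out, at most 0.0034. A dome 3.2 mm proud of the drive's +y face, centred 12 mm above the shoulder. The socket's rim meets it with the underside about 18 mm above the shoulder; passing takes a 10 to 20 N downward push, more than the socket's weight. It springs into a dimple over the last 6 mm.

How it is judged:
By the outcome, as a careful person would: the job done as asked, in the order asked, and still so for the second after the job is handed in, with the robot touching nothing.
It also fails if it takes over 48 s, if anything falls off the work surface, if the arm or the gripper's body presses on something with over 40 N, if the wrist force passes 120 N, or if a joint passes its speed limit or range.

ROBOT

A 6-joint arm with a two-finger parallel gripper is mounted at the origin on the work surface. World frame = base frame: x ahead of the robot, y to its left, z up, the work surface at z = 0. Lengths are in mm, angles in rad, forces in N, time in s.
With the tool pointing down it reaches from about 250 to 775 mm from the base axis. Payload 8.9 kg.
Tool frame: the origin (TCP) lies on the mounting face of the last link; the fingertips stand 173 mm ahead of it and the grasp point (between the pads) lies 155 mm ahead of it; z points along the fingers, y is the direction in which the jaws open and shut (so a half turn about z gives the same grasp; the last joint's range is limited). The gripper opens to 85 mm and grips with 20 to 120 N. Pads are 22 mm wide; open, the fingers measure 114 mm over their backs; the gripper's body (76 mm by 85 mm) begins 54 mm behind the grasp point. The pads swing forward as they close: fully open they stand 13 mm farther back than shut.
Start: joints at [-1.279, 0.291, -0.153, 1.127, 0, 1.431], TCP at [219.24, -477.03, 404.705] pointing down, gripper open.
Joint ranges: [-2.52, 2.52], [-0.91, 1.74], [-1.3, 1.37], [-1.96, 2.02], [-1.52, 1.47], [-3.14, 3.14]. Speed limits (rad/s): [2.22, 2.22, 2.79, 3.14, 3.14, 3.14].

INTERFACE

Orientations are given as a unit quaternion [w, x, y, z].
In Python, from cell import r gives the robot as it stands. The module is installed in compiled form; this text tells all that it offers.
- The arm moves only by the shell command python3 -m jog 'ROWS'. ROWS is JSON, a list of rows, each a list of 7 numbers: the turn, a rotation vector about the tool's x, y, z in degrees, then the shift along the tool's x, y, z in cm, then the gripper's target within -1 to 1 (shut at 1, half-way at 0, fully open at -1). In form: [[ax, ay, az, dx, dy, dz, gripper], ...]. A call has 1 to 5 rows; each row is the pose to reach, as a shift and turn from the pose commanded when the call began, along the tool's axes at that moment; what a row does not reach only later rows make up. A row lasts 1/12 s, in which the tool goes at most 41.7 mm and 7.16 degrees, less where a joint would pass 70% of its speed; a pose out of reach is approached as far as the arm can. A call with a gripper value outside its range is refused whole. The fingers move at their own pace and stop on an object; the grip force is fixed at half the most. Time passes only in rows, so rows that repeat a pose let the fingers close. It gives the time, the measured TCP pose, the force and the opening at its end, in the units of the state.
- r.observe(): the state, without advancing time (a new reading comes with each control period).
- r.snapshot(name): name is "scene" or "top" or "wrist"; returns a dict with "color" (384x512x3 uint8, blue, green, red), "z_map" (384x512 float32, mm along the optical axis (not along the pixel's ray), 0 where there is no reading), "fx", "fy", "cx", "cy" (pixels), "extrinsics" (4x4, takes a point from camera to world coordinates); the wrist camera has in their place "T_tool_cam" (4x4, takes a point from camera to tool coordinates, whose origin is the TCP and whose axes are the flange's). Camera axes: x right, y down, z forward; pixel columns grow to the right and rows downward; lengths in mm; the calibration is good to about 2 mm. The wrist camera is an equidistant fisheye: a pixel r from the principal point sees the ray r / f radians off the axis. A picture is of the moment at which its call begins: read the wrist's pose just before it.
- r.finish_job(): hands the job in, once; it reports no verdict.
The state is a dict: "clock": time; "qpos": joint angles; "dq": joint speeds; "joint_torque": joint torques, N m; "ee_pos": TCP position; "orientation": TCP orientation; "force": force on the tool from outside, world axes, zero at the start; "moment": the same for the moment, N m; "finger_gap": opening from 0.0 (shut) to 1.0 (fully open).
Only numpy, scipy, OpenCV 4.12 (cv2) and the standard library are available. Lean on these libraries where they do the work, as an engineer would, in place of code of your own. Each camera call takes 0.05 s, during which the arm holds its last target.

## Working session

There is one attempt and no reset: what is moved stays moved. The work goes in short steps, Python scripts to look and compute and a shell command to move; the robot and the scene stay as the last step left them, time stands still between calls to the robot, and variables do not carry over. Pictures are saved under pics/ and viewed, and the job is handed in when it is done.

```bash
mkdir -p pics; ls; python3 - <<'E'
from cell import r
import cv2
o=r.observe(); print(o)
for n in ["scene","top","wrist"]:
    s=r.snapshot(n); cv2.imwrite(f"pics/{n}0.png",s["color"]); print(n,s["fx"],s["fy"],s["cx"],s["cy"]); print(s.get("extrinsics",s.get("T_tool_cam")))
    import numpy as np; np.savez(f"/tmp/{n}0.npz",**s)
E
```

```text
pics
{'clock': 0.0, 'qpos': array([-1.27932373e+00,  2.91256607e-01, -1.54122582e-01,  1.12670649e+00,
        2.69590571e-05,  1.43151125e+00]), 'dq': array([-7.46941135e-05,  1.02475969e-04, -5.96264803e-04,  5.54749446e-04,
        2.40596709e-04, -9.56177183e-04]), 'joint_torque': array([ 1.99037306e-03, -5.37141001e+01,  3.31377196e+01,  1.54586148e-02,
       -1.67221397e-04, -9.64352523e-06]), 'ee_pos': array([ 219.17023272, -476.8252782 ,  404.14586086]), 'orientation': array([-6.43834298e-04,  9.76895298e-01,  2.13717478e-01, -3.55679057e-05]), 'force': array([ 0.02108168,  0.44411726, -0.70015034]), 'moment': array([0.00658784, 0.08382814, 0.02787856]), 'finger_gap': 1.0019719270378467}
scene 356.74750001042065 356.74750001042065 253.397897872554 188.18200604330826
[[-6.93869434e-01  6.18202280e-01 -3.69284644e-01  7.83159276e+02]
 [ 7.19985144e-01  6.04779130e-01 -3.40387421e-01  2.28958245e+02]
 [ 1.29073657e-02 -5.02063885e-01 -8.64734211e-01  6.41324046e+02]
 [ 0.00000000e+00  0.00000000e+00  0.00000000e+00  1.00000000e+00]]
top 431.7139827583712 431.7139827583712 260.14381008794487 198.79704760311637
[[ 2.85569582e-02 -9.98349918e-01  4.98190950e-02  5.06380138e+02]
 [-9.99590927e-01 -2.85999233e-02 -1.49636006e-04  4.47527655e+01]
 [ 1.57421139e-03 -4.97944422e-02 -9.98758247e-01  9.92210385e+02]
 [ 0.00000000e+00  0.00000000e+00  0.00000000e+00  1.00000000e+00]]
wrist 297.3186396354542 297.3186396354542 254.37616465687364 187.13361470203233
[[-4.77641823e-04 -9.45233737e-01 -3.26393863e-01  8.44169942e+01]
 [ 9.99999668e-01 -2.36071754e-04 -7.79728747e-04  1.00685438e+00]
 [ 6.59973546e-04 -3.26394128e-01  9.45233536e-01  3.16082242e+01]
 [ 0.00000000e+00  0.00000000e+00  0.00000000e+00  1.00000000e+00]]
```

View pics/scene0.png

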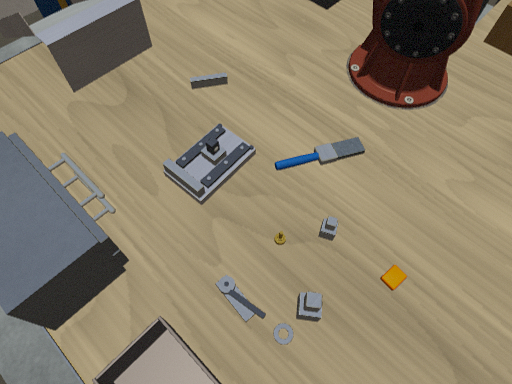

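View pics/top0.png

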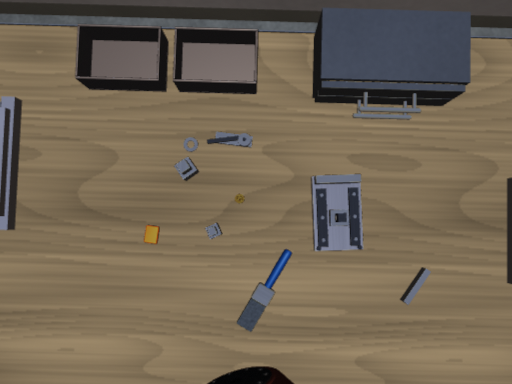

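View pics/wrist0.png

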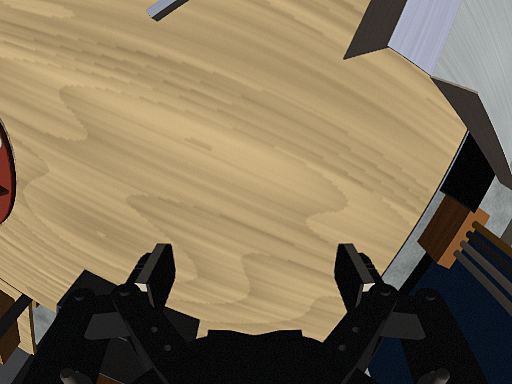

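The scene view shows the larger socket at about (311,306), the small one at (329,228) and the fixture at (210,162). In the top view they are at (186,168), (214,230) and (338,212). The wrist view shows only bench.

```bash
cat > h.py <<'E'
import numpy as np, cv2
from scipy.spatial.transform import Rotation as R
def load(n): return dict(np.load(f"/tmp/{n}.npz"))
def ray(s,u,v,T=None):
    E=s["extrinsics"] if T is None else T
    x,y=(u-s["cx"])/s["fx"],(v-s["cy"])/s["fy"]
    if T is not None:
        t=np.hypot(x,y); d=np.array([np.sin(t)*x/max(t,1e-9),np.sin(t)*y/max(t,1e-9),np.cos(t)])
    else: d=np.array([x,y,1.])
    return E[:3,3],E[:3,:3]@d
def onz(s,u,v,z,T=None):
    o,d=ray(s,u,v,T); return o+d*(z-o[2])/d[2]
def tri(*rays):
    A=np.zeros((3,3));b=np.zeros(3)
    for o,d in rays:
        d=d/np.linalg.norm(d);P=np.eye(3)-np.outer(d,d);A+=P;b+=P@o
    p=np.linalg.solve(A,b)
    return p,[np.linalg.norm(np.cross(p-o,d/np.linalg.norm(d))) for o,d in rays]
def toolT(o):
    T=np.eye(4);q=o["orientation"];T[:3,:3]=R.from_quat([q[1],q[2],q[3],q[0]]).as_matrix();T[:3,3]=o["ee_pos"];return T
def crop(img,x0,y0,w,h,k,name): cv2.imwrite(name,cv2.resize(img[y0:y0+h,x0:x0+w],None,fx=k,fy=k,interpolation=cv2.INTER_CUBIC))
E
python3 - <<'E'
from h import *
t=load("top0")["color"];s=load("scene0")["color"]
a=[cv2.resize(im[y:y+h,x:x+w],(400,300),interpolation=cv2.INTER_CUBIC) for im,x,y,w,h in [(t,166,153,40,30),(t,298,167,80,60),(s,290,285,48,36),(s,160,120,100,75)]]
cv2.imwrite("pics/c1.png",np.vstack([np.hstack(a[:2]),np.hstack(a[2:])]))
E
```

```text
(no output)
```

View pics/c1.png

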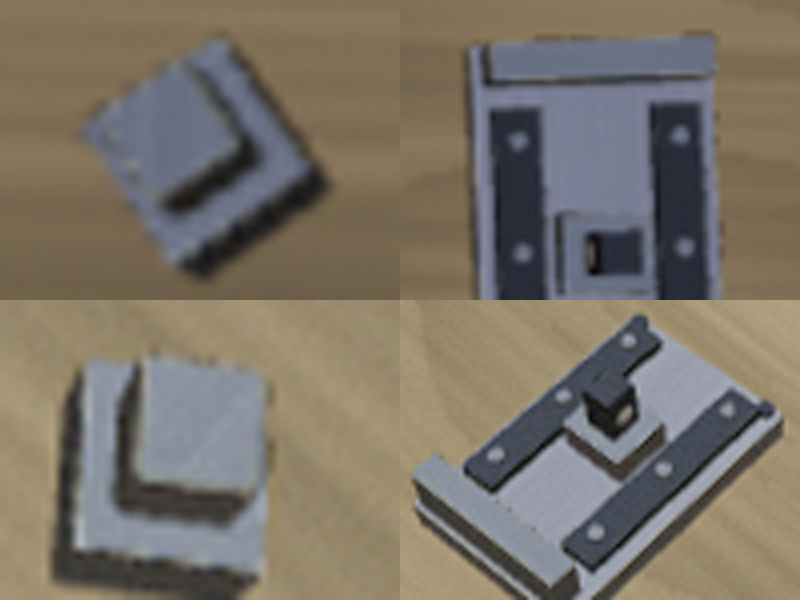

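The top crop shows the socket's head top centred at crop (174,134), which is pixel (182.9,165.9). The drive top is near crop (621,254), and the ball faces image-left (+y). The scene crop shows the drive dark, with the ball towards us.

```bash
python3 - <<'E'
from h import *
t=load("top0");s=load("scene0")
f=lambda x0,y0,k,px,py:(x0+(px+.5)/k-.5,y0+(py+.5)/k-.5)
def p1(x,y):return f(166,153,10,x,y)
def p2(x,y):return f(298,167,5,x-400,y)
def p3(x,y):return f(290,285,400/48,x,y-300)
def p4(x,y):return f(160,120,4,x-400,y-300)
P=lambda a,b:print(*[np.round(q,1) for q in tri(ray(t,*a),ray(s,*b))])
P(p1(174,134),p3(203,422))
P(p2(621,254),p4(608,389))
# socket yaw from head top edges
for z,pts in((74,[(182,65),(243,143),(165,203),(105,130)]),(40,[(222,38),(325,180),(180,268),(83,130)])):
    c=np.array([onz(t,*p1(*q),z)[:2] for q in pts]);d=np.diff(c,axis=0,append=c[:1])
    print(z,c.mean(0),np.linalg.norm(d,axis=1),np.degrees(np.arctan2(d[:,1],d[:,0]))%90)
# fixture: stop bar top z=50 corners
c=[onz(t,*p2(*q),50) for q in((488,45),(716,37),(716,75),(490,82))];print(np.round(c,1))
c=[onz(t,*p2(*q),29) for q in((492,107),(541,107),(652,103),(700,100))];print(np.round(c,1))
z=t["z_map"];print(z[166,183],z[217,341])
E
```

```text
[618.1 212.1  70.6] [0. 0.]
[ 518.1 -132.1   65.7] [0.7 0.7]
74 [617.44778608 211.5645654 ] [21.32278513 20.96807438 20.33094367 21.49262613] [39.81179033 39.53036214 41.23836285 42.19880615]
40 [617.58261753 211.22027743] [39.16264144 37.45435659 37.62052483 36.86598322] [37.73531004 33.12943393 36.97922856 35.46215967]
[[ 607.7  -74.5   50. ]
 [ 614.1 -174.4   50. ]
 [ 597.4 -174.7   50. ]
 [ 591.5  -75.8   50. ]]
[[ 582.2  -79.6   29. ]
 [ 582.8 -101.5   29. ]
 [ 586.  -151.2   29. ]
 [ 588.  -172.6   29. ]]
926.58026 921.2595
```

```bash
python3 -m jog '[[0,0,0,3.2,-2.3,0.3,-1],[0,0,0,6.5,-4.6,0.5,-1],[0,0,0,9.7,-6.9,0.8,-1],[0,0,0,13,-9.2,1.1,-1],[0,0,0,16.2,-11.5,1.4,-1]]'
python3 -m jog '[[0,0,0,3.2,-2.3,0.3,-1],[0,0,0,6.5,-4.6,0.5,-1],[0,0,0,9.7,-6.9,0.8,-1],[0,0,0,13,-9.2,1.1,-1],[0,0,0,16.2,-11.5,1.4,-1]]'
python3 -m jog '[[0,0,0,3.2,-2.3,0.3,-1],[0,0,0,6.5,-4.6,0.5,-1],[0,0,0,9.7,-6.9,0.8,-1],[0,0,0,13,-9.2,1.1,-1],[0,0,0,16.2,-11.5,1.4,-1]]'
python3 -m jog '[[0,0,-5,3.2,-2.3,0.3,-1],[0,0,-10,6.5,-4.6,0.5,-1],[0,0,-14,9.7,-6.9,0.8,-1],[0,0,-14,13,-9.2,1.1,-1],[0,0,-14,13.9,-10.2,1.2,-1]]'
python3 -m jog '[[0,0,0,0,0,0,-1],[0,0,0,0,0,0,-1]]'
cat > w.py <<'E'
import sys
from h import *
from cell import r
n=sys.argv[1];o=r.observe();s=r.snapshot("wrist");s["T"]=toolT(o)@s["T_tool_cam"];s["tool"]=toolT(o)
np.savez(f"/tmp/{n}.npz",**s);cv2.imwrite(f"pics/{n}.png",s["color"]);T=s["tool"];print(o["clock"],o["ee_pos"],np.degrees(np.arctan2(T[1,0],T[0,0])),o["force"],o["qpos"])
E
python3 w.py w1
```

```text
clock: 0.57
ee_pos: [318.8, -303.1, 390.4]
orientation: [-0.0, 0.977, 0.213, 0.0]
force: [1.4, -0.7, -0.8]
finger_gap: 0.999
clock: 0.98
ee_pos: [418.1, -130.8, 376.6]
orientation: [0.0, 0.977, 0.214, 0.0]
force: [0.7, -0.4, 0.5]
finger_gap: 1.0
clock: 1.4
ee_pos: [517.4, 41.6, 362.5]
orientation: [0.0, 0.977, 0.214, 0.0]
force: [0.8, -0.5, 0.3]
finger_gap: 0.999
clock: 1.82
ee_pos: [602.1, 194.2, 349.5]
orientation: [-0.0, 0.943, 0.333, 0.0]
force: [-0.3, -0.7, -0.9]
finger_gap: 0.996
clock: 1.98
ee_pos: [600.2, 190.5, 349.9]
orientation: [0.0, 0.943, 0.332, -0.001]
force: [0.7, -0.2, -0.3]
finger_gap: 0.999
1.9833 [600.15741477 190.5373845  349.93181059] 38.75576073036073 [ 0.73467707 -0.22242385 -0.27754546] [ 1.91459916e-01  5.22855285e-01  5.71421473e-02  1.10664484e+00
 -3.29166860e-04  2.65663753e+00]
```

View pics/w1.png

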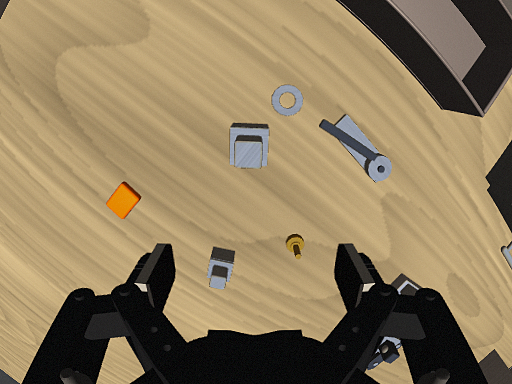

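The wrist view shows the larger socket square-on at (249,146) with its head top at about (248,153). The small one is at (220,268).

```bash
python3 -m jog '[[0,0,0,1.3,-0.3,3,-1],[0,0,0,2.7,-0.6,6,-1],[0,0,0,2.7,-0.6,6,-1],[0,0,0,2.7,-0.6,6,-1]]'
python3 w.py w2
python3 - <<'E'
from h import *
a=load("w1")["color"];b=load("w2")["color"]
cv2.imwrite("pics/c2.png",np.hstack([cv2.resize(a[116:176,210:290],(400,300),interpolation=cv2.INTER_CUBIC),cv2.resize(b[110:260,150:350],(400,300),interpolation=cv2.INTER_CUBIC)]))
E
```

```text
clock: 2.37
ee_pos: [617.0, 210.4, 289.7]
orientation: [-0.0, 0.944, 0.331, -0.002]
force: [-0.1, -1.0, 0.6]
finger_gap: 1.002
2.3667 [616.95433859 210.3541277  289.71785866] 38.62522951706619 [-0.08512746 -0.97725907  0.64039054] [ 2.16593797e-01  6.08368478e-01  4.15714068e-02  1.00758730e+00
 -3.11329021e-04  2.68405177e+00]
```

View pics/c2.png

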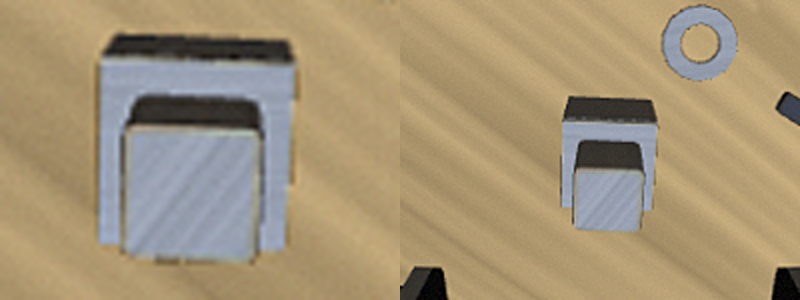

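View pics/w2.png

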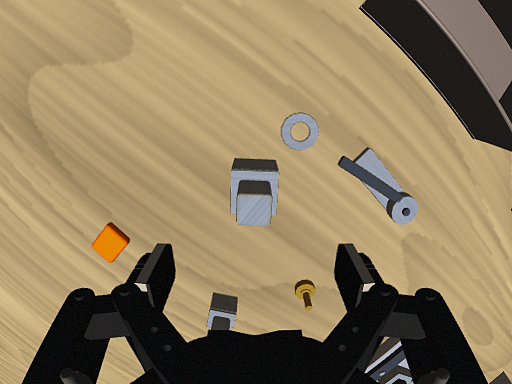

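```bash
python3 - <<'E'
from h import *
a=load("w1");b=load("w2");t=load("top0");s=load("scene0")
A=[(126,127),(258,127),(253,261),(126,256)];B=[(574,168),(645,168),(642,231),(575,229)]
pa=[(210+(x+.5)/5-.5,116+(y+.5)/5-.5) for x,y in A];pb=[(150+(x-400+.5)/2-.5,110+(y+.5)/2-.5) for x,y in B]
for p,q in zip(pa,pb): print(*tri(ray(a,*p,a["T"]),ray(b,*q,b["T"])))
for im,pp in((a,pa),(b,pb)):
  c=np.array([onz(im,*p,74,im["T"])[:2] for p in pp]);d=np.diff(c,axis=0,append=c[:1]);print(c.mean(0),np.linalg.norm(d,axis=1),np.degrees(np.arctan2(d[:,1],d[:,0]))%90)
  T=im["tool"]
  m=np.r_[c.mean(0),74]; T2=b["tool"];print("in tool now",T2[:3,:3].T@(m-T2[:3,3]))
# z by wrist mean centre + top
ca=np.mean(pa,0);cb=np.mean(pb,0)
print(tri(ray(a,*ca,a["T"]),ray(b,*cb,b["T"]),ray(t,182.9,165.9)))
E
```

```text
[620.82295565 227.6689219   70.06996952] [np.float64(0.18596231899580243), np.float64(0.18596231899563853)]
[635.5167677  209.8565456   71.37366274] [np.float64(0.6199085052855767), np.float64(0.6199085052857116)]
[616.95033843 195.82580446  71.96680722] [np.float64(0.6817070526323529), np.float64(0.6817070526322622)]
[603.25217418 213.85304071  71.26989487] [np.float64(0.10123488192198192), np.float64(0.10123488192200737)]
[619.47490746 212.27500507] [21.97013295 23.18449883 21.65103274 22.32204604] [38.61232519 36.96170332 36.34833264 37.76057391]
in tool now [  3.89228142   0.35436804 215.70573045]
[620.30438416 212.36826   ] [23.46028758 23.23409965 23.11629419 22.46512598] [38.64296112 37.33705222 36.74995581 38.20197097]
in tool now [  4.59851446   0.79928854 215.70277903]
(array([618.74906916, 211.88231025,  70.02732323]), [np.float64(0.06738841103549731), np.float64(0.5846846235266364), np.float64(0.6520723487631064)])
```

```bash
python3 -m jog '[[0,0,1,0.3,0,2.4,-1],[0,0,1,0.3,0,4.8,-1],[0,0,1,0.3,0,7.2,-1],[0,0,1,0.3,0,7.2,-1],[0,0,1,0.3,0,7.2,-1]]'
python3 w.py w3
```

```text
clock: 2.83
ee_pos: [620.0, 212.7, 220.0]
orientation: [0.0, 0.947, 0.323, -0.0]
force: [0.4, -0.0, 0.1]
finger_gap: 1.003
2.8333 [620.02006659 212.71819012 219.95452357] 37.63404914741632 [ 0.44771849 -0.0264302   0.08509918] [ 2.19089928e-01  6.77651978e-01 -2.99014229e-02  8.63541499e-01
 -1.50906995e-04  2.70384453e+00]
```

View pics/w3.png

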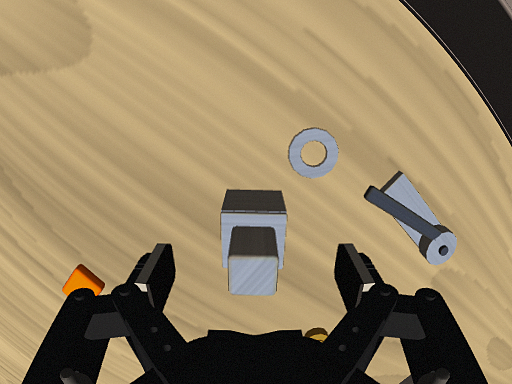

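The socket's head sits centrally between the pads, with its top at (253,274). Closing now.

```bash
python3 -m jog '[[0,0,0,0,0,0,0.2],[0,0,0,0,0,0,0.5],[0,0,0,0,0,0,1],[0,0,0,0,0,0,1],[0,0,0,0,0,0,1]]'
python3 -m jog '[[0,0,0,0,0,0,1],[0,0,0,0,0,0,1],[0,0,0,0,0,0,1],[0,0,0,0,0,0,1],[0,0,0,0,0,0,1]]'
python3 w.py w4
```

```text
clock: 3.3
ee_pos: [620.3, 213.6, 219.2]
orientation: [0.0, 0.946, 0.323, 0.0]
force: [-0.2, 0.6, 0.0]
finger_gap: 0.302
clock: 3.72
ee_pos: [620.3, 213.7, 219.4]
orientation: [0.0, 0.946, 0.323, 0.0]
force: [-2.2, -0.0, 6.0]
finger_gap: 0.272
3.7167 [620.29819349 213.68841489 219.35241906] 37.687796481140396 [-2.17967261 -0.02939387  6.04567253] [ 2.20400488e-01  6.78759353e-01 -2.95414172e-02  8.61713134e-01
  6.25632117e-05  2.70421713e+00]
```

View pics/w4.png

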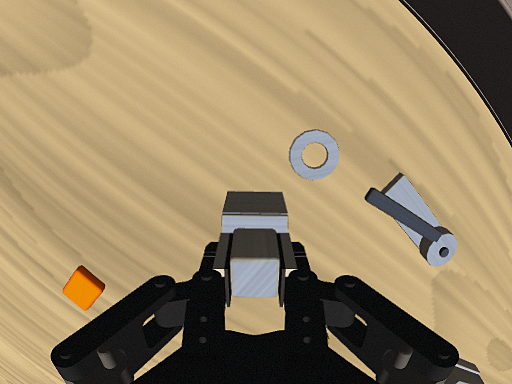

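```bash
python3 -m jog '[[0,0,0,0,0,-1,1],[0,0,0,0,0,-3,1],[0,0,0,0,0,-6,1],[0,0,0,0,0,-9,1],[0,0,0,0,0,-11,1]]'
python3 -m jog '[[0,0,0,-2,1,0,1],[0,0,0,-5,2.4,0,1],[0,0,0,-8.5,4.1,0,1],[0,0,0,-12,5.8,0,1],[0,0,0,-15.5,7.5,0,1]]'
python3 -m jog '[[0,0,0,-3.5,1.7,0,1],[0,0,0,-7,3.4,0,1],[0,0,0,-11,5.3,0,1],[0,0,0,-15,7.3,0,1],[0,0,0,-19,9.1,0,1]]'
python3 -m jog '[[0,0,6,0,0,0,1],[0,0,13,0,0,0,1],[0,0,20,0,0,0,1],[0,0,27,0,0,0,1],[0,0,34,0,0,0,1]]'
python3 -m jog '[[0,0,0,0,0,0,1],[0,0,0,0,0,0,1],[0,0,0,0,0,0,1]]'
python3 w.py w5
```

```text
clock: 4.18
ee_pos: [620.3, 213.6, 331.8]
orientation: [0.0, 0.946, 0.323, 0.001]
force: [0.6, 0.3, -2.8]
finger_gap: 0.273
clock: 4.6
ee_pos: [542.1, 58.4, 329.0]
orientation: [0.0, 0.946, 0.323, -0.0]
force: [1.9, 0.1, -3.2]
finger_gap: 0.275
clock: 5.02
ee_pos: [451.1, -123.1, 329.2]
orientation: [0.0, 0.946, 0.323, 0.0]
force: [0.3, -0.3, -2.1]
finger_gap: 0.269
clock: 5.43
ee_pos: [452.0, -121.9, 329.1]
orientation: [0.0, 1.0, 0.029, -0.0]
force: [0.2, -0.3, -2.3]
finger_gap: 0.27
clock: 5.68
ee_pos: [452.2, -121.7, 328.9]
orientation: [0.0, 0.999, 0.034, 0.0]
force: [0.6, -0.2, -1.6]
finger_gap: 0.275
5.6833 [ 452.22253099 -121.69977742  328.88669409] 3.9218503098752793 [ 0.55609989 -0.22502168 -1.55997193] [-4.19190156e-01  2.45387813e-01 -4.27687335e-01  8.97703223e-01
  7.51173197e-06  2.65395330e+00]
```

View pics/w5.png

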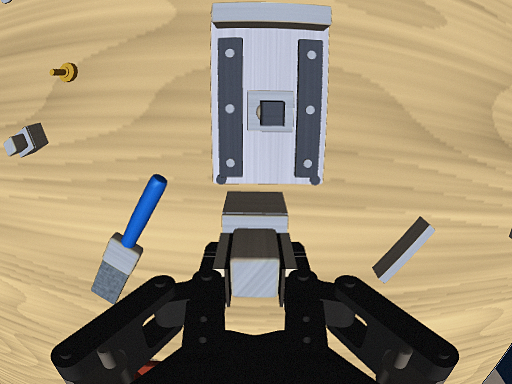

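The wrist view shows the fixture square-on, with the drive at (271,111), and the held socket at (255,250).

```bash

python3 - <<'E'
from h import *
b=load("w5")["color"]
cv2.imwrite("pics/c3.png",np.hstack([cv2.resize(b[86:136,240:300],(480,400),interpolation=cv2.INTER_CUBIC),cv2.resize(b[185:305,210:306],(320,400),interpolation=cv2.INTER_CUBIC)]))
E
```

```text
(no output)
```

View pics/c3.png

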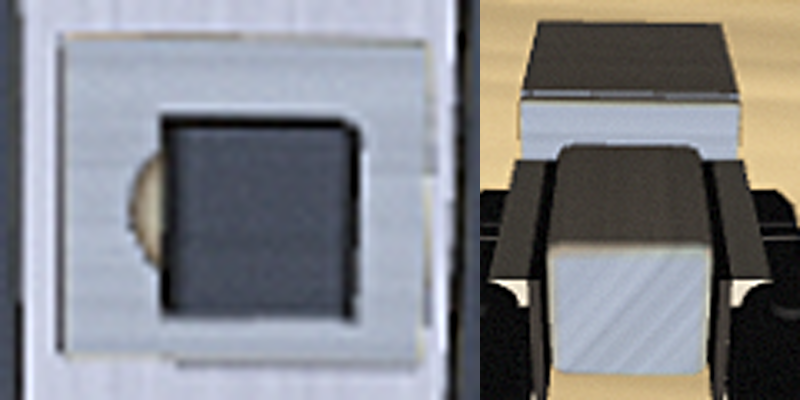

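```bash
cat > m.py <<'E'
from h import *
b=load("w5");t=load("top0");s=load("scene0");T=b["T"];Tt=b["tool"];inv=np.linalg.inv(Tt)
L=lambda x,y:(240+(x+.5)/8-.5,86+(y+.5)/8-.5)
Rr=lambda x,y:(210+(x-480+.5)/(10/3)-.5,185+(y+.5)/(10/3)-.5)
tl=lambda p:np.round((inv@np.r_[p,1])[:3],2)
p=onz(b,*L(259.5,222.5),70,T);print("drive top",p,"tool",tl(p))
q=onz(b,*L(243.5,197.5),40,T);print("shoulder",q,"tool",tl(q))
dt=(298+(621-400+.5)/5-.5,167+(254+.5)/5-.5);ds=(160+(608-400+.5)/4-.5,120+(389-300+.5)/4-.5)
print("tri w/top",tri(ray(b,*L(259.5,222.5),T),ray(t,*dt)),tri(ray(b,*L(259.5,222.5),T),ray(s,*ds)))
Tc=b["T_tool_cam"]
for z,pts in((145.4,[(550,250),(710,248),(707,373),(555,372)]),(179.4,[(522,101),(740,101)]),(219.4,[(537,22),(725,25)])):
    c=np.array([onz(b,*Rr(*k),z,Tc) for k in pts]);print(z,np.round(c,2).tolist(),c.mean(0))
# fixture yaw
for z,(u,v) in((29,((219.5,40),(217,178))),(29,((243.5,40),(242,178))),(29,((308,40),(297,178))),(29,((328,42),(321,178))),(50,((213,22),(330,24))),(50,((216,4),(331,6)))):
    A=onz(b,*u,z,T);B=onz(b,*v,z,T);d=B-A;print(np.round(A,1),np.round(B,1),np.degrees(np.arctan2(d[1],d[0])))
E
python3 m.py
```

```text
drive top [ 518.57409656 -131.29015212   70.        ] tool [ 65.54  14.11 258.89]
shoulder [ 518.74746498 -131.28913846   40.        ] tool [ 65.71  14.12 288.89]
tri w/top (array([ 517.88484667, -131.82906392,   63.72910907]), [np.float64(0.22909508725026115), np.float64(0.22909508725031133)]) (array([ 518.66060855, -131.73008207,   66.7587354 ]), [np.float64(0.4169540895236831), np.float64(0.41695408952375157)])
145.4 [[10.67, -10.03, 145.4], [10.99, 11.71, 145.4], [-11.38, 12.18, 145.4], [-11.16, -10.19, 145.4]] [ -0.21936599   0.91857774 145.4       ]
179.4 [[17.58, -16.87, 179.4], [17.57, 18.93, 179.4]] [ 17.57324753   1.02918446 179.4       ]
219.4 [[16.94, -17.91, 219.4], [16.28, 20.1, 219.4]] [ 16.60721156   1.09771106 219.4       ]
[579.1 -82.9  29. ] [451.1 -86.9  29. ] -178.23793051683754
[ 580.  -104.1   29. ] [ 452.7 -110.6   29. ] -177.073132557499
[ 585.3 -161.    29. ] [ 456.3 -162.7   29. ] -179.2120383182353
[ 585.9 -179.3   29. ] [ 458.  -186.1   29. ] -176.9415280691291
[591.3 -79.1  50. ] [ 598.2 -175.1   50. ] -85.9116750016676
[607.4 -80.4  50. ] [ 614.6 -175.1   50. ] -85.6412556701303
```

```bash
python3 -m jog '[[0,0,0,0.8,0.4,0.8,1],[0,0,0,1.7,0.9,1.7,1],[0,0,0,2.6,1.3,2.7,1],[0,0,0,2.6,1.3,2.7,1],[0,0,0,2.6,1.3,2.7,1]]'
python3 w.py w6
python3 - <<'E'
from h import *
b=load("w6")["color"]
cv2.imwrite("pics/c4.png",cv2.resize(b[110:260,200:320],(640,800),interpolation=cv2.INTER_CUBIC)[:600])
E
```

```text
clock: 6.15
ee_pos: [479.2, -133.1, 300.8]
orientation: [-0.0, 0.999, 0.033, -0.001]
force: [-0.3, -0.0, -1.4]
finger_gap: 0.268
6.15 [ 479.1738843  -133.10977418  300.83893211] 3.742352585098455 [-0.33545138 -0.03633872 -1.42641727] [-4.18064905e-01  3.26539439e-01 -3.95600103e-01  8.50288697e-01
 -3.14078521e-05  2.65821193e+00]
```

View pics/c4.png

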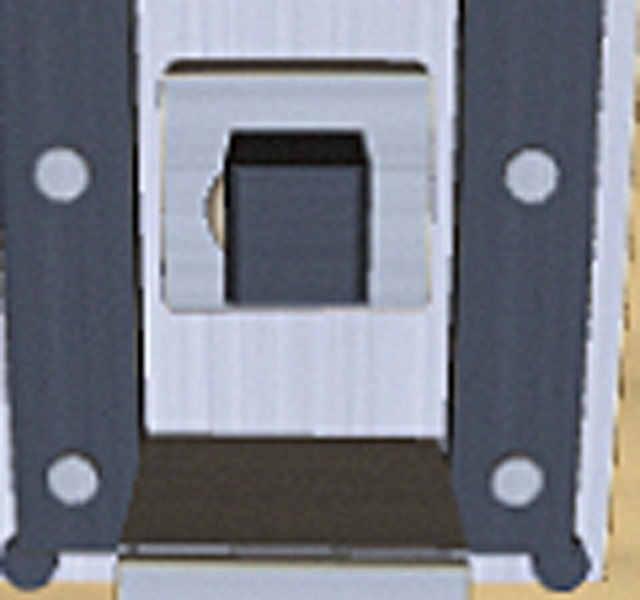

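```bash
python3 - <<'E'
from h import *
b=load("w6");T=b["T"];inv=np.linalg.inv(b["tool"]);Tc=b["T_tool_cam"]
L=lambda x,y:(200+(x+.5)*3/16-.5,110+(y+.5)*3/16-.5)
for z,pts in((70,[(232,165),(366,165),(370,303),(228,303)]),(40,[(160,72),(430,74),(430,308),(166,308)])):
    c=np.array([inv@np.r_[onz(b,*L(*k),z,T),1] for k in pts])[:,:3];print(z,np.round(c,2).tolist(),c.mean(0), (c.max(0)+c.min(0))/2)
for z,pts in((219.4,[(145,438),(449,441)]),(179.4,[(118,560),(470,558)])):
    c=np.array([onz(b,*L(*k),z,Tc) for k in pts]);print(z,np.round(c,2).tolist(),c.mean(0))
# yaw screws (top z~29): left and right column
c=np.array([onz(b,*L(*k),29,T) for k in [(62,174),(72,480),(531,175),(518,481)]]);print(c)
for i,j in((1,0),(3,2)): d=c[j]-c[i];print(np.degrees(np.arctan2(d[1],d[0])))
for i,j in((2,0),(3,1)): d=c[j]-c[i];print(np.degrees(np.arctan2(-d[0],d[1])))
E
```

```text
70 [[49.36, -6.94, 230.77], [49.37, 10.09, 230.76], [31.14, 10.82, 230.79], [31.14, -7.65, 230.8]] [ 40.25399322   1.58370334 230.77933011] [ 40.2546323    1.58946935 230.77959141]
40 [[57.87, -18.42, 260.77], [57.58, 20.65, 260.74], [22.31, 21.37, 260.79], [22.32, -18.24, 260.82]] [ 40.02042056   1.33888211 260.77988986] [ 40.09461956   1.47218054 260.78009555]
219.4 [[16.6, -17.9, 219.4], [16.19, 20.53, 219.4]] [ 16.39477242   1.31748866 219.4       ]
179.4 [[17.8, -17.16, 179.4], [18.01, 18.95, 179.4]] [ 17.90201147   0.89540727 179.4       ]
[[ 517.32526325  -95.4761425    29.        ]
 [ 466.70210557  -98.24394721   29.        ]
 [ 521.89751906 -167.79393648   29.        ]
 [ 471.28842857 -171.18444925   29.        ]]
3.1295122518189067
3.8327545624677093
3.617681338430869
3.597884009692323
```

```bash
python3 -m jog '[[0,0,0,1.2,0,0,1],[0,0,0,2.7,0,0,1],[0,0,0,4.2,0.05,0,1],[0,0,0,4.2,0.05,0,1],[0,0,0,4.2,0.05,0,1]]'
python3 w.py w7
python3 - <<'E'
from h import *
from cell import r
s=r.snapshot("scene");np.savez("/tmp/s7.npz",**s);b=s["color"]
cv2.imwrite("pics/c5.png",cv2.resize(b[90:210,150:290],(700,600),interpolation=cv2.INTER_CUBIC))
E
```

```text
clock: 6.62
ee_pos: [521.0, -130.7, 301.9]
orientation: [0.0, 0.999, 0.033, 0.0]
force: [-0.6, 0.0, -2.9]
finger_gap: 0.273
6.6167 [ 521.00031908 -130.68822299  301.93365136] 3.7378359473797054 [-0.61397868  0.01545144 -2.86071582] [-3.81882905e-01  3.93165292e-01 -2.89761474e-01  8.87752266e-01
 -9.08885744e-05  2.69447220e+00]
```

View pics/c5.png

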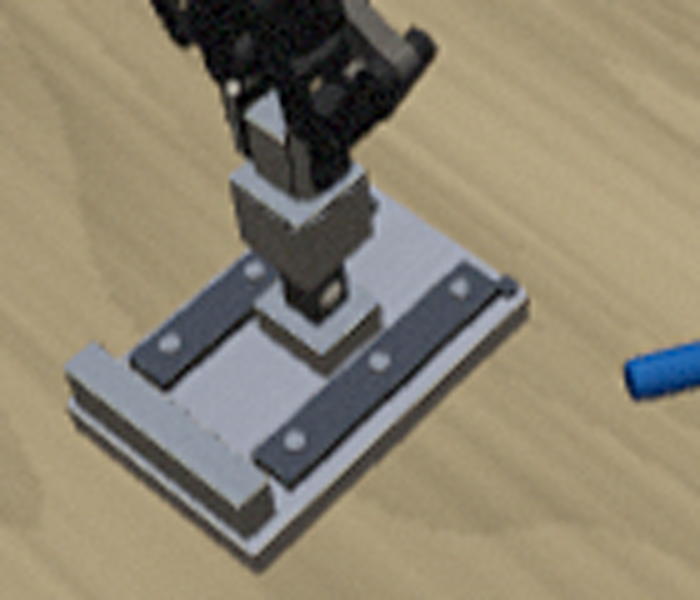

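The socket hangs above the drive and looks aligned (drive at (315,300) in the crop). Descending by feel.

```bash
python3 -m jog '[[0,0,0,0,0,0.3,1],[0,0,0,0,0,0.7,1],[0,0,0,0,0,0.9,1],[0,0,0,0,0,0.9,1]]'
python3 -m jog '[[0,0,0,0,0,0.1,1],[0,0,0,0,0,0.2,1],[0,0,0,0,0,0.2,1]]'
python3 -m jog '[[0,0,0,0,0,0.1,1],[0,0,0,0,0,0.2,1],[0,0,0,0,0,0.2,1]]'
```

```text
clock: 7.05
ee_pos: [520.4, -130.8, 292.0]
orientation: [-0.0, 0.999, 0.032, -0.001]
force: [0.1, 0.3, -2.1]
finger_gap: 0.272
clock: 7.3
ee_pos: [520.9, -130.9, 290.5]
orientation: [-0.0, 0.999, 0.032, -0.0]
force: [-0.3, -0.4, -2.7]
finger_gap: 0.271
clock: 7.55
ee_pos: [520.9, -130.8, 288.5]
orientation: [-0.0, 0.999, 0.032, -0.0]
force: [0.9, 1.0, -1.4]
finger_gap: 0.269
```

Underside is now at about 69 mm.

```bash
python3 -m jog '[[0,0,0,0,0,0.1,1],[0,0,0,0,0,0.1,1]]'
python3 -m jog '[[0,0,0,0,0,0.1,1],[0,0,0,0,0,0.1,1]]'
python3 -m jog '[[0,0,0,0,0,0.1,1],[0,0,0,0,0,0.1,1]]'
python3 -m jog '[[0,0,0,0,0,0.1,1],[0,0,0,0,0,0.1,1]]'
```

```text
clock: 7.72
ee_pos: [520.9, -130.8, 287.5]
orientation: [-0.0, 0.999, 0.032, -0.0]
force: [-0.7, -0.0, -2.2]
finger_gap: 0.267
clock: 7.88
ee_pos: [520.9, -130.8, 286.5]
orientation: [-0.0, 0.999, 0.032, -0.0]
force: [-0.8, -0.9, -1.7]
finger_gap: 0.269
clock: 8.05
ee_pos: [520.8, -130.8, 285.5]
orientation: [-0.0, 0.999, 0.032, -0.0]
force: [-1.2, -1.6, -2.8]
finger_gap: 0.271
clock: 8.22
ee_pos: [520.8, -130.8, 284.5]
orientation: [-0.0, 0.999, 0.032, -0.0]
force: [-0.1, 0.2, -3.0]
finger_gap: 0.27
```

```bash
python3 -m jog '[[0,0,0,0,0,0.1,1],[0,0,0,0,0,0.2,1],[0,0,0,0,0,0.2,1]]'
python3 -m jog '[[0,0,0,0,0,0.1,1],[0,0,0,0,0,0.2,1],[0,0,0,0,0,0.2,1]]'
python3 -m jog '[[0,0,0,0,0,0.1,1],[0,0,0,0,0,0.1,1]]'
python3 w.py w8
python3 - <<'E'
from h import *
from cell import r
s=r.snapshot("scene");b=s["color"]
cv2.imwrite("pics/c6.png",cv2.resize(b[90:210,150:290],(700,600),interpolation=cv2.INTER_CUBIC))
E
```

```text
clock: 8.47
ee_pos: [520.8, -130.8, 282.5]
orientation: [-0.0, 0.999, 0.032, -0.0]
force: [-2.6, 0.1, -3.5]
finger_gap: 0.27
clock: 8.72
ee_pos: [520.9, -130.8, 280.5]
orientation: [-0.0, 0.999, 0.032, -0.0]
force: [-2.6, 0.4, -2.7]
finger_gap: 0.27
clock: 8.88
ee_pos: [520.9, -130.8, 279.5]
orientation: [-0.0, 0.999, 0.032, -0.0]
force: [-2.3, -0.7, -1.8]
finger_gap: 0.269
8.8833 [ 520.8588883  -130.84623733  279.50975331] 3.679436685490438 [-2.34885236 -0.65960323 -1.80917435] [-3.82257173e-01  4.16669847e-01 -3.19674479e-01  8.34823060e-01
 -9.21837057e-05  2.69511723e+00]
```

View pics/c6.png

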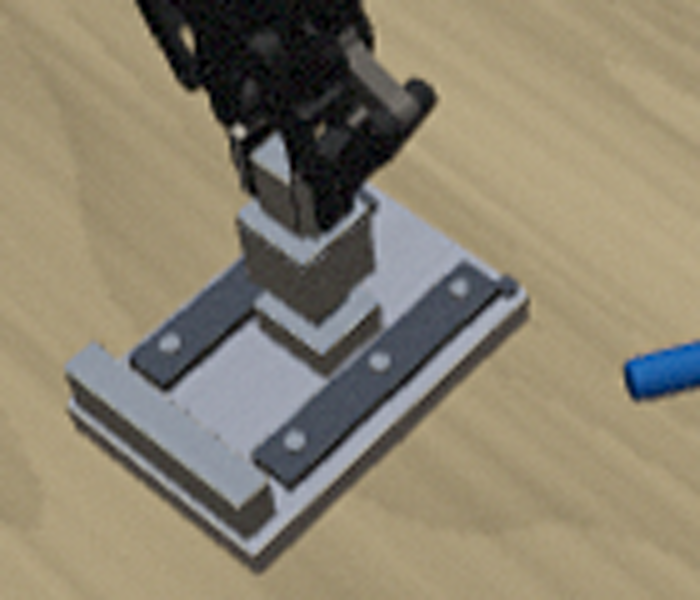

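The socket is around the drive with no contact load. Continuing towards the ball.

```bash
python3 -m jog '[[0,0,0,0,0,0.1,1],[0,0,0,0,0,0.2,1],[0,0,0,0,0,0.2,1]]'
python3 -m jog '[[0,0,0,0,0,0.1,1],[0,0,0,0,0,0.1,1]]'
python3 -m jog '[[0,0,0,0,0,0.1,1],[0,0,0,0,0,0.1,1]]'
python3 -m jog '[[0,0,0,0,0,0.1,1],[0,0,0,0,0,0.1,1]]'
```

```text
clock: 9.23
ee_pos: [520.9, -130.9, 277.5]
orientation: [-0.0, 0.999, 0.032, -0.0]
force: [-3.1, -1.0, -1.5]
finger_gap: 0.27
clock: 9.4
ee_pos: [520.9, -130.9, 276.6]
orientation: [-0.0, 0.999, 0.032, -0.0]
force: [-3.5, -0.8, -1.2]
finger_gap: 0.272
clock: 9.57
ee_pos: [520.9, -130.8, 275.6]
orientation: [-0.0, 0.999, 0.032, -0.0]
force: [-3.7, -0.1, -0.3]
finger_gap: 0.267
clock: 9.73
ee_pos: [520.9, -130.6, 274.6]
orientation: [-0.0, 0.999, 0.032, -0.0]
force: [-4.2, 2.2, 1.2]
finger_gap: 0.267
```

```bash
python3 -m jog '[[0,0,0,0,0,0.1,1],[0,0,0,0,0,0.1,1]]'
python3 -m jog '[[0,0,0,0,0,0.1,1],[0,0,0,0,0,0.1,1]]'
python3 -m jog '[[0,0,0,0,0,0.1,1],[0,0,0,0,0,0.1,1]]'
python3 -m jog '[[0,0,0,0,0,0.1,1],[0,0,0,0,0,0.1,1]]'
```

```text
clock: 9.9
ee_pos: [520.9, -130.6, 273.9]
orientation: [-0.0, 0.999, 0.032, 0.0]
force: [-5.5, 3.1, 5.2]
finger_gap: 0.273
clock: 10.07
ee_pos: [520.9, -130.5, 273.2]
orientation: [-0.0, 0.999, 0.032, 0.0]
force: [-4.6, 2.3, 8.2]
finger_gap: 0.27
clock: 10.23
ee_pos: [520.9, -130.5, 272.4]
orientation: [-0.0, 0.999, 0.032, 0.0]
force: [-6.3, 3.9, 8.1]
finger_gap: 0.271
clock: 10.4
ee_pos: [520.9, -130.5, 271.2]
orientation: [-0.0, 0.999, 0.032, 0.0]
force: [-5.0, 2.9, 10.6]
finger_gap: 0.269
```

```bash
python3 -m jog '[[0,0,0,-0.05,0,0.1,1],[0,0,0,-0.05,0,0.1,1]]'
python3 -m jog '[[0,0,0,0,0,0.1,1],[0,0,0,0,0,0.1,1]]'
python3 -m jog '[[0,0,0,0,0,0.1,1],[0,0,0,0,0,0.1,1]]'
python3 -m jog '[[0,0,0,0,0,0.1,1],[0,0,0,0,0,0.1,1]]'
```

```text
clock: 10.57
ee_pos: [520.6, -130.5, 270.2]
orientation: [-0.0, 0.999, 0.032, 0.001]
force: [-3.4, 2.5, 5.4]
finger_gap: 0.273
clock: 10.73
ee_pos: [520.6, -130.5, 269.1]
orientation: [-0.0, 0.999, 0.032, 0.0]
force: [-3.2, 2.8, 2.5]
finger_gap: 0.266
clock: 10.9
ee_pos: [520.6, -130.6, 268.1]
orientation: [-0.0, 0.999, 0.032, 0.0]
force: [-4.2, 3.9, 6.1]
finger_gap: 0.271
clock: 11.07
ee_pos: [520.6, -130.5, 267.2]
orientation: [-0.0, 0.999, 0.032, 0.0]
force: [-3.9, 3.2, 4.2]
finger_gap: 0.273
```

```bash
python3 -m jog '[[0,0,0,0,0,0.1,1],[0,0,0,0,0,0.2,1],[0,0,0,0,0,0.2,1]]'
python3 -m jog '[[0,0,0,0,0,0.1,1],[0,0,0,0,0,0.2,1],[0,0,0,0,0,0.2,1]]'
python3 -m jog '[[0,0,0,0,0,0.1,1],[0,0,0,0,0,0.1,1]]'
python3 -m jog '[[0,0,0,0,0,0.1,1],[0,0,0,0,0,0.1,1]]'
```

```text
clock: 11.32
ee_pos: [520.6, -130.5, 264.9]
orientation: [-0.0, 0.999, 0.032, 0.0]
force: [-2.1, 2.4, -1.5]
finger_gap: 0.272
clock: 11.57
ee_pos: [520.5, -130.6, 262.4]
orientation: [-0.0, 0.999, 0.032, 0.0]
force: [-1.5, 3.3, -3.7]
finger_gap: 0.275
clock: 11.73
ee_pos: [520.6, -130.8, 261.3]
orientation: [-0.0, 0.999, 0.032, 0.0]
force: [-0.9, 2.9, -4.7]
finger_gap: 0.269
clock: 11.9
ee_pos: [520.6, -131.1, 260.5]
orientation: [0.0, 0.999, 0.032, 0.0]
force: [-1.1, 0.7, -4.4]
finger_gap: 0.271
```

Clicked past the ball: the force dropped and the drive is pulling the socket down. Continuing to the hard stop.

```bash
python3 -m jog '[[0,0,0,0,0,0.05,1],[0,0,0,0,0,0.1,1]]'
python3 -m jog '[[0,0,0,0,0,0.05,1],[0,0,0,0,0,0.1,1]]'
python3 -m jog '[[0,0,0,0,0,0.05,1],[0,0,0,0,0,0.1,1]]'
```

```text
clock: 12.07
ee_pos: [520.6, -131.1, 259.8]
orientation: [0.0, 0.999, 0.032, 0.0]
force: [-2.5, 0.6, -0.2]
finger_gap: 0.27
clock: 12.23
ee_pos: [520.6, -131.1, 259.3]
orientation: [0.0, 0.999, 0.032, 0.0]
force: [-4.7, 1.1, 11.5]
finger_gap: 0.269
clock: 12.4
ee_pos: [520.6, -131.1, 259.2]
orientation: [0.001, 0.999, 0.032, 0.001]
force: [-8.4, 1.5, 23.1]
finger_gap: 0.271
```

Hard stop at 259.2 mm, exactly 40 mm above the bench grasp height. I'll relieve the push, release and look.

```bash
python3 -m jog '[[0,0,0,0,0,-0.1,1],[0,0,0,0,0,-0.1,1]]'
python3 -m jog '[[0,0,0,0,0,0,0.2],[0,0,0,0,0,0,-0.3],[0,0,0,0,0,0,-1],[0,0,0,0,0,0,-1],[0,0,0,0,0,0,-1]]'
python3 -m jog '[[0,0,0,0,0,0,-1],[0,0,0,0,0,0,-1],[0,0,0,0,0,0,-1],[0,0,0,0,0,0,-1]]'
python3 w.py w9
python3 - <<'E'
from h import *
from cell import r
s=r.snapshot("scene");b=s["color"]
a=cv2.imread("pics/w9.png")
cv2.imwrite("pics/c7.png",np.hstack([cv2.resize(b[90:210,150:260],(400,436),interpolation=cv2.INTER_CUBIC),cv2.resize(a[150:350,160:344],(400,436))]))
E
```

```text
clock: 12.57
ee_pos: [520.6, -131.1, 259.3]
orientation: [0.0, 0.999, 0.032, 0.0]
force: [-4.6, 0.8, 8.2]
finger_gap: 0.268
clock: 12.98
ee_pos: [520.6, -130.9, 258.7]
orientation: [0.0, 0.999, 0.032, 0.0]
force: [0.7, -0.8, 0.2]
finger_gap: 0.943
clock: 13.32
ee_pos: [520.5, -130.9, 258.7]
orientation: [0.0, 0.999, 0.032, -0.0]
force: [0.5, 0.2, 0.1]
finger_gap: 0.999
13.3167 [ 520.49070297 -130.88884758  258.67974563] 3.6849961143952923 [0.53036412 0.19468917 0.13512672] [-3.82609781e-01  4.39605929e-01 -3.46604171e-01  7.84580186e-01
 -2.16654716e-05  2.69466756e+00]
```

View pics/c7.png

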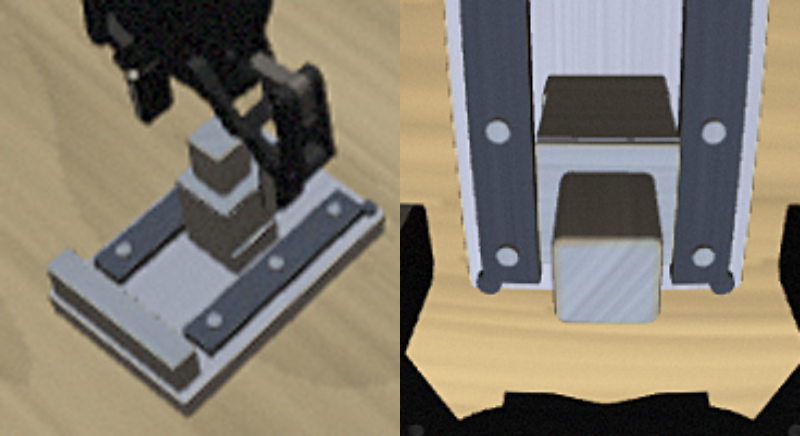

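The scene crop shows the socket sitting on the carriage shoulder with no gap, and the fingers are clear. Retreating straight up.

```bash
python3 -m jog '[[0,0,0,0,0,-1,-1],[0,0,0,0,0,-3,-1],[0,0,0,0,0,-6,-1],[0,0,0,0,0,-9,-1],[0,0,0,0,0,-12,-1]]'
python3 -m jog '[[0,0,0,-2,0,0,-1],[0,0,0,-5,0,0,-1],[0,0,0,-8,0,0,-1],[0,0,0,-8,0,0,-1],[0,0,0,-8,0,0,-1]]'
python3 w.py w10
python3 - <<'E'
from h import *
from cell import r
s=r.snapshot("scene");b=s["color"];np.savez("/tmp/s10.npz",**s)
a=cv2.imread("pics/w10.png")
cv2.imwrite("pics/c8.png",np.hstack([cv2.resize(b[100:250,150:350],(400,300),interpolation=cv2.INTER_CUBIC),cv2.resize(a,(400,300))]))
cv2.imwrite("pics/c9.png",np.hstack([cv2.resize(b[110:210,160:260],(400,400),interpolation=cv2.INTER_CUBIC),cv2.resize(a[40:140,210:310],(400,400),interpolation=cv2.INTER_CUBIC)]))
E
```

```text
clock: 13.83
ee_pos: [520.2, -130.8, 380.8]
orientation: [0.0, 0.999, 0.032, 0.0]
force: [1.2, 0.0, -0.0]
finger_gap: 0.999
clock: 14.25
ee_pos: [439.6, -136.0, 379.7]
orientation: [0.0, 0.999, 0.032, 0.0]
force: [0.2, 0.4, -0.1]
finger_gap: 1.002
14.25 [ 439.64687406 -136.02016105  379.72772442] 3.624643494345748 [ 0.17840513  0.43741318 -0.06629741] [-4.59123263e-01  1.84854982e-01 -3.61798635e-01  1.02314980e+00
  5.53973522e-06  2.61920764e+00]
```

View pics/c8.png

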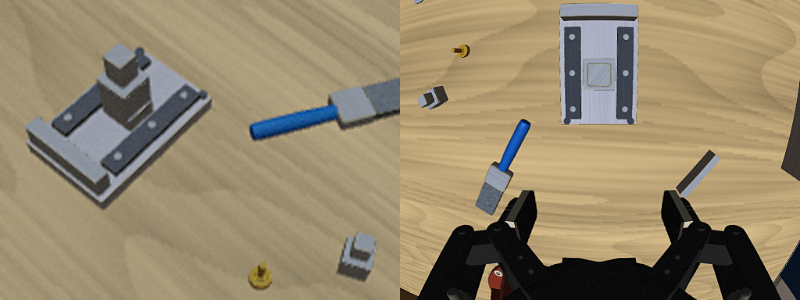

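View pics/c9.png

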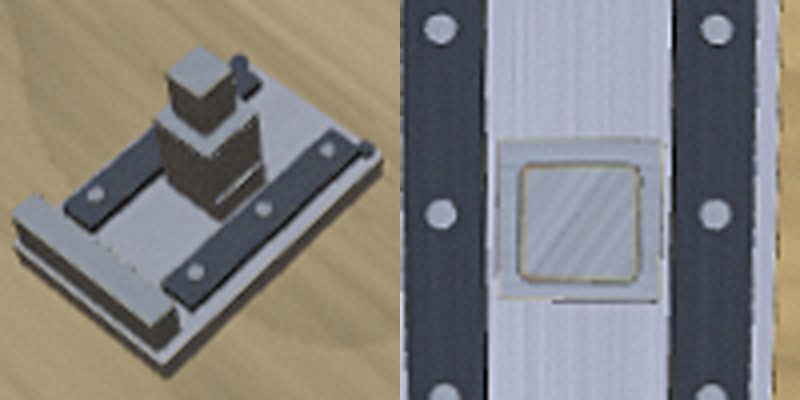

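```bash
python3 - <<'E'
from h import *
from cell import r
a=load("w10");s=load("s10")
print(tri(ray(a,210+179.5/4-.5,40+222.5/4-.5,a["T"]),ray(s,160+201.5/4-.5,110+74.5/4-.5)))
print(r.finish_job())
E
```

```text
(array([ 518.84599156, -131.74056668,  109.44283416]), [np.float64(0.16677588746906488), np.float64(0.16677588746910713)])
the job is handed in; nothing more can be done
None
```

The larger socket is on the square drive, pushed down past the spring ball and resting on the carriage's shoulder. I then let go, backed the arm away and handed the job in at about 14.3 s.

**Click:** Going down, the upward force rose to about 10 N as the ball was pressed in. It then fell and turned into a slight downward pull over the last few millimetres. I could not see the ball itself, so the click is judged from this force change.

**Fully home:** The socket stopped hard 40 mm higher than where it was gripped on the bench (wrist at 259.2 mm against 219.35 mm), which matches the shoulder height. The highest wrist force I read was about 23 N up and 8 N sideways.

**Last pictures:** They show the socket upright on the carriage with no gap under it and the gripper clear. The smaller socket still stands by the brass piece, and I did not go near it.

**Disagreement:** Measuring the head's top from two camera views gave 109.4 mm instead of the expected 114 mm. The same method also read 2–6 mm low on the bench socket and on the drive before insertion. I took this as camera error and relied on the hard-stop height instead.

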